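# Angle a frame moulding past the post into the rack bay

## Robot

A 6-joint arm with a two-finger parallel gripper is mounted at the origin on the work surface. World frame = base frame: x ahead of the robot, y to its left, z up, the work surface at z = 0. Lengths are in m, angles in rad, forces in N, time in s.
With the tool pointing down it reaches from about 0.375 to 0.9 m from the base axis. Payload 3.1 kg.
Tool frame: the origin (TCP) lies on the centre line of the jaws, within the pads' length; the fingertips stand robot.tip_reach ahead of it and the grasp point (between the pads) lies 8 mm behind it (robot.tip_reach is the distance from the TCP to the fingertips, in m); z points along the fingers, y is the line along which they close (so a half turn about z gives the same grasp; the last joint's range is limited). The gripper opens to 87 mm and grips with 3 to 60 N. Pads are 19 mm wide; open, the fingers measure 117 mm over their backs; the gripper's body (75 mm by 190 mm) begins 51 mm behind the grasp point.
Start: joints at [-1.403, 0.527, 1.433, -0, 1.181, -0.178], TCP at [0.212, -0.588, 0.234] pointing down, gripper open.
Joint ranges: [-3.08, 3.08], [-0.75, 2.2], [0.22, 2.44], [-1.43, 4.57], [0, 2.65], [-2.85, 2.85]. Speed limits (rad/s): [2.79, 2.79, 3.14, 3.14, 3.14, 3.14].

## Interface

Orientations are given as a unit quaternion [x, y, z, w].
In Python, from rig import robot gives the robot as it stands.
- The arm moves only by the tool jog_arm, never from a script. Its argument "motion" is one flat list of numbers, 7 for each row, row after row: the shift along the tool's x, y, z scaled (see below), then the turn, a rotation vector about the tool's x, y, z scaled (see below), then the gripper's target within -1 to 1 (shut at 1, half-way at 0, fully open at -1). In form: [x, y, z, rx, ry, rz, hand, x, y, z, rx, ry, rz, hand, ...]. A call has 1 to 12 rows; each row shifts and turns the commanded pose from where the row before left it, along the tool's axes as they then stand; what a row does not reach is not made up. The controller multiplies each number of a shift by 4 cm and each number of a turn by 4 degrees. A row lasts 1/8 s, in which the tool goes at most 62.5 mm and 10.7 degrees, less where a joint would pass 70% of its speed; a pose out of reach is approached as far as the arm can. A call with a number of a shift or a turn outside -1 to 1 is refused whole. A call with a gripper value outside its range is refused whole. The fingers move at their own pace and stop on an object; "grip_force" is the grip in N (left out, the last holds). Time passes only in rows, so rows that do not move let the fingers close. It gives the time, the measured TCP pose, the force, the opening and the grip force at its end, in the units of the state.
- robot.get_obs(): the state, without advancing time (a new reading comes with each control period).
- robot.camera(name): name is "scene" or "top" or "wrist"; returns the picture (400x640x3 uint8, blue, green, red); there is no depth.
- robot.calibration(name): a dict with "fx", "fy", "cx", "cy" (pixels), "R" (3x3) and "t" (3): a world point X has camera coordinates R X + t; the wrist camera has in their place "T_tool_cam" (4x4, takes a point from camera to tool coordinates, whose origin is the TCP and whose axes are the flange's). Camera axes: x right, y down, z forward; pixel columns grow to the right and rows downward; lengths in m; the calibration is good to about 2 mm. A picture is of the moment at which its call begins: read the wrist's pose just before it. calibration takes no time and is no camera call.
- robot.hand_in(): hands the job in; it is judged then, once.
The state is a dict: "time": time; "q": joint angles; "joint_velocities": joint speeds; "joint_torque": joint torques, N m; "position": TCP position; "tool_rot": TCP orientation; "ft_force": force on the tool from outside, world axes, zero at the start; "moment": the same for the moment, N m; "grip_width": finger opening in m; "grip_force": force on a finger pad.
Only numpy, scipy, OpenCV 4.12 (cv2) and the standard library are available. Lean on these libraries where they do the work, as an engineer would, in place of code of your own. Each camera call takes 0.05 s, during which the arm holds its last target. There are 200 camera calls.

## Task

The empty front bay of the bench rack needs the loose length of frame moulding lying in front of it. Using the fingertips only to push it along the bench - angling one end in behind the steel post, then swinging the other end in - slide the moulding into the bay until its whole far side lies flat along the bay's back rail. Do not pinch, lift or tip the moulding, and leave the other things on the bench where they are.

Things in the scene. Friction and masses are not known exactly. Their poses are not given: they have to be found in the camera images.
- moulding: Loose length of pale wooden frame moulding, 300 mm long, 36 mm wide, 22 mm high (upright sides 16 mm high, with a step along the top), about 0.17 kg. Origin: centre of its underside. Its y axis runs along its length, x across its width, z up. It starts flat on the bench between the robot and the rack, roughly parallel to the rack.
- rack: Low plywood rack fixed to the bench. Origin: on the bench, middle of the open mouth of its empty front bay; x points into the bay (away from the robot), y left along the mouth, z up. The bay is 340 mm long between two 18 mm thick end cheeks (inner faces at y = +-170 mm, front ends at x = 0) and 95 mm deep to the back rail; cheeks and rail 40 mm high. Its floor is the bench.
- rail_face (a point): Middle of the back rail's near face, at bench level: 95 mm into the bay from the rack's origin, same axes. Behind the rail the rack's second bay (to 215 mm from the mouth) holds two fixed mouldings that stay there.
- post: Fixed upright steel retaining post, 24 mm in diameter and 52 mm high, on the mouth line of the bay, 115 mm left or right of its middle (a flat black cap closes the other socket). Origin: on its axis, at the bench. It leaves 273 mm clear to the far cheek, less than the moulding's length, and 83 mm between its back and the back rail.
- tape_mid (a point): Roll of paper tape lying flat beside one of the rack's cheeks, 90 mm across, 24 mm high; its middle. Bystander.
- jar_mid (a point): Glass jar with a steel lid, 52 mm across, 58 mm high, beside the rack's other cheek; its middle. Bystander.
- loupe_mid (a point): Black loupe standing upright, 48 mm across, 50 mm high, between the robot and the moulding; its middle. Bystander.
- brush_mid (a point): Flat brush, 190 mm long, lying between the robot and the moulding; its middle. Bystander.
- square_mid (a point): Small try square lying flat, wooden stock 105 mm long, steel blade 130 mm, to the robot's left; middle of the stock. Bystander.
- focuser_mid (a point): Black grain focuser standing upright on a 60 mm foot, 145 mm high, left of the rack; a point on its base, 70 mm up. Bystander.
- blower_mid (a point): Black rubber blower bulb standing upright, 62 mm across, 140 mm high, right of the rack; a point on its axis, 45 mm up. Bystander.

How it is judged:
By the outcome, as a careful person would: the job done as asked, in the order asked, and still so for the second after the job is handed in, with the robot touching nothing.
It also fails if it takes over 61 s, if anything falls off the work surface, if the arm or the gripper's body presses on something with over 40 N, if the wrist force passes 120 N, or if a joint passes its speed limit or range.

## Working session

There is one attempt and no reset: what is moved stays moved. The work goes in short steps, Python scripts to look and compute and a tool call to move; the robot and the scene stay as the last step left them, time stands still between calls to the robot, and variables do not carry over. Pictures are saved under pics/ and viewed, at most 10 in all, crops included, and the job is handed in when it is done.

Besides the shell and the picture viewer there is one more tool, called after ">>>" by a JSON object that holds its "fn" and its "kwargs". jog_arm: Moves the arm, as the interface text tells. Shifts and turns lie within -1 to 1; 1 stands for 4 cm of shift or 4 degrees of turn. Its arguments: {"type":"object","properties":{"motion":{"type":"array","items":{"type":"number"}},"grip_force":{"type":"number"}},"required":["motion"]}

```bash
ls; mkdir -p pics
python3 - <<'E'
from rig import robot
import cv2
o=robot.get_obs();print(o['time'],o['position'],o['tool_rot'],o['grip_width'],robot.tip_reach)
for n in('top','scene'):
    c=robot.calibration(n);print(n,c)
    cv2.imwrite(f'pics/{n}0.png',robot.camera(n))
E
```

```text
pics
0.0 [ 0.21233989 -0.58708546  0.23258004] [ 9.85005845e-01  1.72517650e-01  9.38043700e-06 -1.07015594e-03] 0.08707500409309646 0.011
top {'fx': 515.427016506954, 'fy': 515.427016506954, 'cx': 324.5722256570941, 'cy': 196.6891739241775, 'R': array([[-0.02136058, -0.99975337,  0.00607656],
       [-0.98832004,  0.02019822, -0.15104808],
       [ 0.15088809, -0.00923206, -0.98850774]]), 't': array([-0.01576358,  0.48746002,  1.67568518])}
scene {'fx': 398.4943159871068, 'fy': 398.4943159871068, 'cx': 317.0472200646201, 'cy': 199.5020149103119, 'R': array([[ 0.56210294,  0.82704836, -0.00559325],
       [ 0.43492459, -0.30133491, -0.84855045],
       [-0.70347771,  0.47454007, -0.52908491]]), 't': array([-0.26642194, -0.14143655,  1.58447341])}
```

View pics/top0.png

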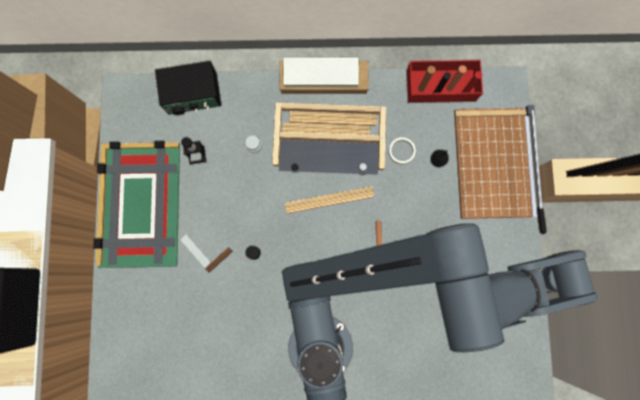

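View pics/scene0.png

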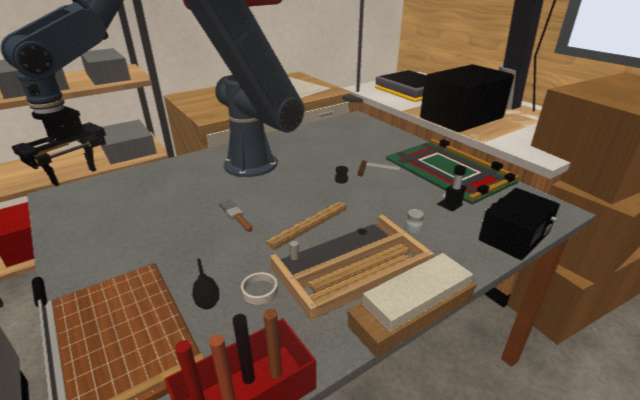

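Top view: rack at about (275–385, 104–172), post on the right (363,167), cap on the left (295,167), moulding from (286,208) to (374,190). Next, a zoom for the corners.

```bash
cat > h.py <<'E'
import numpy as np,cv2
from rig import robot
def w(n,px,z=0.):
    c=robot.calibration(n);d=c['R'].T@np.array([(px[0]-c['cx'])/c['fx'],(px[1]-c['cy'])/c['fy'],1]);o=-c['R'].T@c['t']
    return (o+d*(z-o[2])/d[2])[:2]
def pix(n,X):
    c=robot.calibration(n);p=c['R']@np.array(X)+c['t'];return np.array([c['fx']*p[0]/p[2]+c['cx'],c['fy']*p[1]/p[2]+c['cy']])
E
python3 - <<'E'
import cv2
i=cv2.imread('pics/top0.png')[95:220,265:395]
cv2.imwrite('pics/topz.png',cv2.resize(i,None,fx=4.8,fy=4.8,interpolation=cv2.INTER_CUBIC))
E
```

```text
(no output)
```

View pics/topz.png

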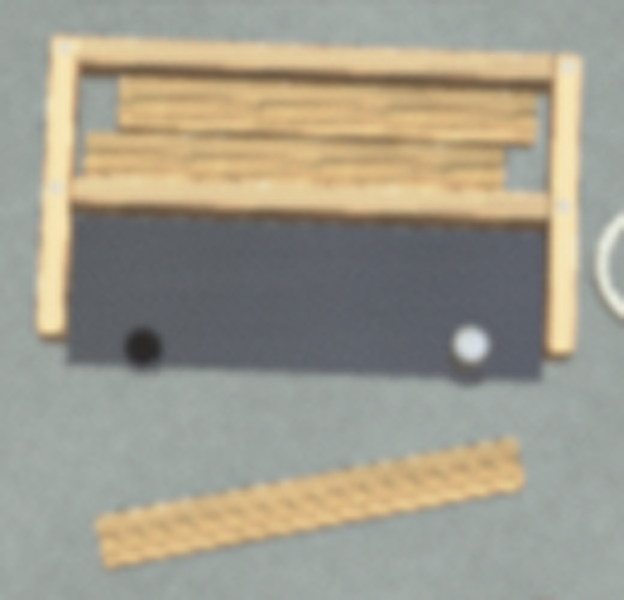

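Zoom: cheek front ends at (50,335) and (561,355), rail's near edge from (72,212) to (548,222), cap (143,347), post top (471,344), moulding corners (97,518), (106,570), (518,438), (523,488).

Run:
```python
from h import *
P=lambda x,y,z:w('top',(x/4.8+265-.4,y/4.8+95-.4),z)
for n,a in dict(LcO=(37,334,.04),LcI=(64,337,.04),RcI=(548,354,.04),RcO=(575,355,.04),railL=(72,212,.04),railR=(548,222,.04),bL=(53,37,.04),bR=(582,57,.04),cap=(143,347,.002),post=(471,344,.052),mLf=(97,518,.018),mLn=(106,570,.018),mRf=(518,438,.018),mRn=(523,488,.018)).items(): print(n,P(*a).round(4))
for n,p,z in (('loupe',(253,252),.05),('brush tip?',(378,222),.005),('tape',(402,150),.024),('jar',(252,142),.058),('blower',(439,158),.06),('focuser',(195,150),.1)): print(n,w('top',p,z).round(3))
L=P(50.5,335.5,.04);R=P(561.5,354.5,.04);v=L-R;print('width',np.linalg.norm(v),'mid',(L+R)/2,'yaw',np.arctan2(-v[0],v[1])*57.3)
v=P(72,212,.04)-P(548,222,.04);print('rail yaw',np.arctan2(-v[0],v[1])*57.3)
v=P(143,347,.002)-P(471,344,.052);print('post-cap',np.linalg.norm(v),np.arctan2(-v[0],v[1])*57.3, (P(143,347,.002)+P(471,344,.052))/2)
```

```text
LcO [0.6002 0.1466]
LcI [0.5977 0.1278]
RcI [ 0.5788 -0.2094]
RcO [ 0.5777 -0.2282]
railL [0.6873 0.1215]
railR [ 0.6735 -0.2129]
bL [0.8156 0.134 ]
bR [ 0.7935 -0.2415]
cap [0.5976 0.0747]
post [ 0.5845 -0.1548]
mLf [0.4729 0.1076]
mLn [0.4362 0.1017]
mRf [ 0.5236 -0.1886]
mRn [ 0.488  -0.1909]
loupe [0.308 0.21 ]
brush tip? [ 0.402 -0.204]
tape [ 0.644 -0.293]
jar [0.673 0.212]
blower [ 0.606 -0.408]
focuser [0.639 0.391]
width 0.35660467956137304 mid [ 0.58860807 -0.04075791] yaw -3.3235465617586044
rail yaw -2.3693088115006944
post-cap 0.22995516125828722 -3.269419652316961 [ 0.59102258 -0.04004569]
```

>>> {"fn": "jog_arm", "kwargs": {"motion": [0, 0, 0, 0, 0, 0.82, 1, 0, 0, 0, 0, 0, 0.82, 1, 0, 0, 0, 0, 0, 0.82, 1, 0.996, -0.85, 0, 0, 0, 0, 1, 0.996, -0.85, 0, 0, 0, 0, 1, 0.996, -0.85, 0, 0, 0, 0, 1, 0.996, -0.85, 0, 0, 0, 0, 1, 0.996, -0.85, 0, 0, 0, 0, 1, 0.996, -0.85, 0, 0, 0, 0, 1, 0.996, -0.85, 0, 0, 0, 0, 1, 0.996, -0.85, 0, 0, 0, 0, 1, 0.996, -0.85, 0, 0, 0, 0, 1]}}

```text
time: 1.6
position: [0.513, -0.2224, 0.2332]
tool_rot: [0.996, 0.087, -0.0, -0.0]
ft_force: [0.2, 0.0, 0.2]
grip_width: 0.0003
grip_force: 0.0
```

```bash
cat >> h.py <<'E'
from scipy.spatial.transform import Rotation as Ro
def wr():
    o=robot.get_obs();c=robot.calibration('wrist');M=np.eye(4);M[:3,:3]=Ro.from_quat(o['tool_rot']).as_matrix();M[:3,3]=o['position']
    return M@c['T_tool_cam'],c
def wpt(T,c,px,z):
    d=T[:3,:3]@np.array([(px[0]-c['cx'])/c['fx'],(px[1]-c['cy'])/c['fy'],1]);o=T[:3,3];return (o+d*(z-o[2])/d[2])[:2]
E
python3 - <<'E'
from h import *
T,c=wr();i=robot.camera('wrist');cv2.imwrite('pics/w1.png',i);np.savez('w1.npz',T=T)
E
```

```text
(no output)
```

View pics/w1.png

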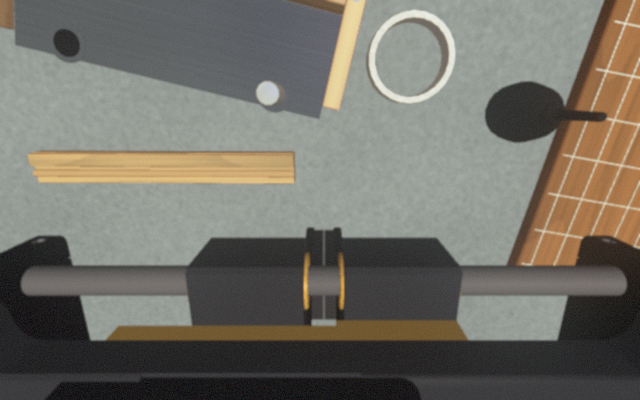

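Wrist view: the moulding runs level in the image from (30,155)/(38,182) to (295,152)/(295,184), its right end left of the closed fingers; post top (268,93), cap (66,43).

Run:
```python
from h import *
T=np.load('w1.npz')['T'];c=robot.calibration('wrist')
for n,p,z in (('mRf',(294,152),.016),('mRn',(295,184),.016),('mLf',(30,154),.016),('mLn',(38,182),.016),('post',(268,93),.052),('cap',(66,43),.002),('RcI',(323,107),.04),('RcO',(340,107),.04)): print(n,wpt(T,c,p,z).round(4))
```

```text
mRf [ 0.5275 -0.1861]
mRn [ 0.4906 -0.1928]
mLf [0.4732 0.1102]
mLn [0.441  0.1034]
post [ 0.5863 -0.1547]
cap [0.5995 0.0751]
RcI [ 0.5824 -0.21  ]
RcO [ 0.5854 -0.2272]
```

>>> {"fn": "jog_arm", "kwargs": {"motion": [0, 0, 0.95, 0, 0, 0, 1, 0, 0, 0.95, 0, 0, 0, 1, 0, 0, 0.95, 0, 0, 0, 1, 0, 0, 0.95, 0, 0, 0, 1, 0, 0, 0.95, 0, 0, 0, 1, 0, 0, 0.6, 0, 0, 0, 1, 0, -0.34, 0, 0, 0, 0, 1, 0, -0.34, 0, 0, 0, 0, 1, 0, -0.34, 0, 0, 0, 0, 1, 0, -0.34, 0, 0, 0, 0, 1, 0, -0.3, 0, 0, 0, 0, 1, 0, 0.3, 0, 0, 0, 0, 1]}}

```text
time: 3.15
position: [0.5017, -0.1684, 0.0197]
tool_rot: [0.996, 0.089, -0.001, -0.001]
ft_force: [0.2, 0.1, 0.0]
grip_width: 0.0002
grip_force: 0.0
```

>>> {"fn": "jog_arm", "kwargs": {"motion": [0, 0.2, -0.9, 0, 0, 0, 1, 0, 0, -0.9, 0, 0, 0, -1, 0, 0, -0.9, 0, 0, 0, -1, -0.23, -0.92, 0, 0, 0, 0, -1, -0.23, -0.92, 0, 0, 0, 0, -1, -0.23, -0.92, 0, 0, 0, 0, -1, -0.23, -0.92, 0, 0, 0, 0, -1, -0.23, -0.92, 0, 0, 0, 0, -1, 0, 0, 0, 0, 0, 0, -1]}}

```text
time: 4.28
position: [0.4246, -0.0035, 0.1274]
tool_rot: [0.996, 0.089, -0.002, -0.001]
ft_force: [0.2, -0.3, 0.3]
grip_width: 0.0723
grip_force: 0.0
```

Run:
```python
from h import *
T,c=wr();i=robot.camera('wrist');cv2.imwrite('pics/w2.png',i);np.savez('w2.npz',T=T)
```

```text
(no output)
```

View pics/w2.png

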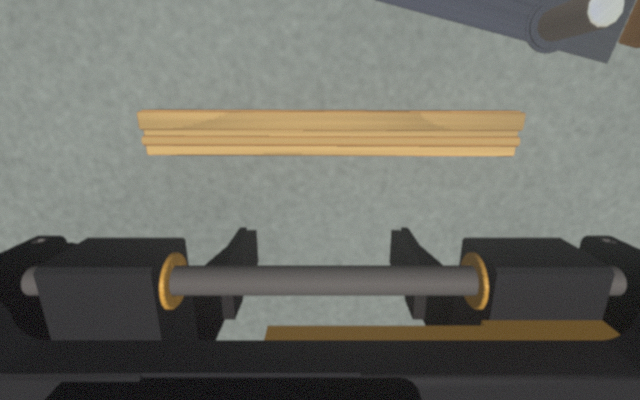

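Wrist view: the moulding is level in the picture, from (138,110) to (525,110) on its far edge and (148,155) to (515,155) on its near edge, so still parallel to the tool and about centred.

Run:
```python
from h import *
T=np.load('w2.npz')['T'];c=robot.calibration('wrist')
for n,p,z in (('Lf',(138,111),.022),('Rf',(525,111),.022),('Ln',(148,155),.016),('Rn',(515,155),.016),('Ln0',(148,155),0),('Rn0',(515,155),0),('post base',(545,38),.003)): print(n,wpt(T,c,p,z).round(4))
```

```text
Lf [0.4674 0.1483]
Rf [ 0.5194 -0.1434]
Ln [0.4329 0.1429]
Rn [ 0.4854 -0.151 ]
Ln0 [0.4288 0.1511]
Rn0 [ 0.4845 -0.1608]
post base [ 0.5758 -0.151 ]
```

Pushing straight in from here would bring the right end within about 7 mm of the post, so I'll make another 35 mm leftward end push first.

>>> {"fn": "jog_arm", "kwargs": {"motion": [0.26, 0.96, 0, 0, 0, 0, 1, 0.26, 0.96, 0, 0, 0, 0, 1, 0.26, 0.96, 0, 0, 0, 0, 1, 0.25, 0.96, 0, 0, 0, 0, 1, 0.25, 0.94, 0, 0, 0, 0, 1, 0, 0, 0.9, 0, 0, 0, 1, 0, 0, 0.9, 0, 0, 0, 1, 0, 0, 0.9, 0, 0, 0, 1, 0, -0.35, 0, 0, 0, 0, 1, 0, -0.35, 0, 0, 0, 0, 1, 0, -0.35, 0, 0, 0, 0, 1, 0, -0.35, 0, 0, 0, 0, 1]}}

```text
time: 5.82
position: [0.5019, -0.1289, 0.021]
tool_rot: [0.996, 0.088, 0.002, 0.001]
ft_force: [0.4, -2.7, 1.7]
grip_width: 0.0003
grip_force: 1.3
```

>>> {"fn": "jog_arm", "kwargs": {"motion": [0, 0.4, 0, 0, 0, 0, 1, 0, 0, -0.9, 0, 0, 0, 1, 0, 0, -0.9, 0, 0, 0, -1, 0, 0, -0.9, 0, 0, 0, -1, -0.26, -0.92, 0, 0, 0, 0, -1, -0.26, -0.92, 0, 0, 0, 0, -1, -0.26, -0.92, 0, 0, 0, 0, -1, -0.25, -0.92, 0, 0, 0, 0, -1, -0.25, -0.92, 0, 0, 0, 0, -1]}}

```text
time: 6.95
position: [0.4215, 0.0272, 0.128]
tool_rot: [0.996, 0.087, 0.001, 0.0]
ft_force: [1.1, 0.5, -0.6]
grip_width: 0.0623
grip_force: 0.0
```

>>> {"fn": "jog_arm", "kwargs": {"motion": [0, 0, 0.92, 0, 0, 0, -1, 0, 0, 0.92, 0, 0, 0, -1, 0, 0, 0.92, 0, 0, 0, -1, 0.34, 0, 0, 0, 0, 0, -1, 0.34, 0, 0, 0, 0, -0.22, -1, 0.34, 0, 0, 0, 0, -0.22, -1, 0.34, 0, 0, 0, 0, -0.22, -1, 0.34, 0, 0, 0, 0, -0.22, -1, 0.34, 0, 0, 0, 0, -0.22, -1, 0.34, 0, 0, 0, 0, -0.22, -1, 0.34, 0, 0, 0, 0, -0.22, -1, 0.3, 0, 0, 0, 0, -0.22, -1]}}

```text
time: 8.45
position: [0.5396, 0.054, 0.0171]
tool_rot: [0.989, 0.149, -0.0, 0.0]
ft_force: [-2.5, -0.9, 2.0]
grip_width: 0.0869
grip_force: 1.3
```

>>> {"fn": "jog_arm", "kwargs": {"motion": [-0.5, 0, 0, 0, 0, 0, -1, 0, 0, -0.95, 0, 0, 0, -1, 0, 0, -0.95, 0, 0, 0, 1, 0, 0, -0.95, 0, 0, 0, 1]}}

```text
time: 8.95
position: [0.5214, 0.048, 0.1324]
tool_rot: [0.989, 0.149, 0.001, 0.0]
ft_force: [0.8, -0.3, -0.7]
grip_width: 0.0744
grip_force: 0.0
```

Run:
```python
from h import *
T,c=wr();i=robot.camera('wrist');cv2.imwrite('pics/w3.png',i);np.savez('w3.npz',T=T)
```

```text
(no output)
```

View pics/w3.png

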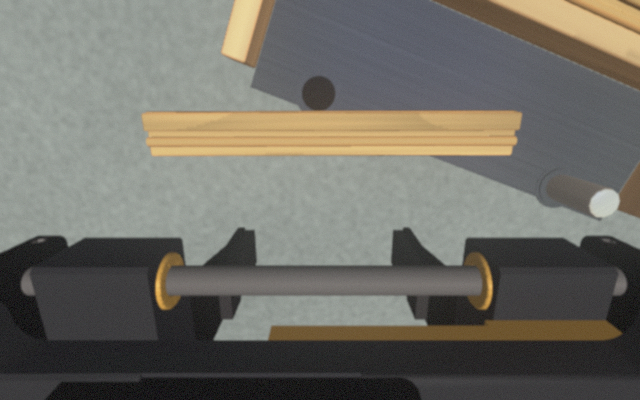

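Wrist view: the moulding lies level from (143,112) to (520,112) on its far edge and (151,155) to (514,155) on its near edge; post base about (560,187), post top (603,203), cap (318,92), left cheek's front corner (222,53)/(247,66).

```bash
cat > m.py <<'E'
from h import *
import sys
o=np.array([.591,-.040]);a=np.radians(-3.1);Rr=np.array([[np.cos(a),np.sin(a)],[-np.sin(a),np.cos(a)]])
def show(f,pts):
    T=np.load(f)['T'];c=robot.calibration('wrist')
    for n,p,z in pts:
        q=wpt(T,c,p,z);print(n,q.round(4),'rack',(Rr@(q-o)).round(4))
E
python3 - <<'E'
from m import *
show('w3.npz',(('Lf',(143,112),.022),('Rf',(520,112),.022),('Ln',(151,155),.016),('Rn',(514,155),.016),('post',(603,202),.052),('cap',(318,92),.002),('LcO',(222,53),.04),('LcI',(247,66),.04)))
E
```

```text
Lf [0.5456 0.2025] rack [-0.0585  0.2397]
Rf [ 0.632  -0.0795] rack [ 0.0431 -0.0373]
Ln [0.5118 0.1942] rack [-0.0917  0.2295]
Rn [ 0.6    -0.0939] rack [ 0.0119 -0.0533]
post [ 0.5865 -0.1514] rack [ 0.0016 -0.1115]
cap [0.6004 0.0765] rack [0.0031 0.1168]
LcO [0.6047 0.1468] rack [0.0036 0.1873]
LcI [0.6016 0.1283] rack [0.0015 0.1686]
```

>>> {"fn": "jog_arm", "kwargs": {"motion": [0.255, -0.89, 0, 0, 0, 0, 1, 0.255, -0.89, 0, 0, 0, 0, 1, 0.255, -0.89, 0, 0, 0, 0, 1, 0.255, -0.89, 0, 0, 0, 0, 1, 0.255, -0.88, 0, 0, 0, 0, 1, 0, 0, 0.95, 0, 0, 0, 1, 0, 0, 0.95, 0, 0, 0, 1, 0, 0, 0.95, 0, 0, 0, 1, 0, 0, 0, 0, 0, 0, 1]}}

```text
time: 10.12
position: [0.5158, 0.2328, 0.0147]
tool_rot: [0.989, 0.149, -0.002, 0.0]
ft_force: [-0.0, -0.5, 0.8]
grip_width: 0.0005
grip_force: 0.0
```

>>> {"fn": "jog_arm", "kwargs": {"motion": [0, 0.35, 0, 0, 0, 0, 1, 0, 0.35, 0, 0, 0, 0, 1, 0, 0.35, 0, 0, 0, 0, 1, 0, 0.35, 0, 0, 0, 0, 1, 0, 0.35, 0, 0, 0, 0, 1, 0, 0.35, 0, 0, 0, 0, 1, 0, 0.35, 0, 0, 0, 0, 1, 0, 0.35, 0, 0, 0, 0, 1, 0, 0.32, 0, 0, 0, 0, 1, 0, 0, 0, 0, 0, 0, 1]}}

```text
time: 11.38
position: [0.5537, 0.1119, 0.017]
tool_rot: [0.989, 0.148, 0.0, 0.0]
ft_force: [0.6, 0.4, -0.6]
grip_width: 0.0005
grip_force: 0.0
```

>>> {"fn": "jog_arm", "kwargs": {"motion": [0, -0.4, 0, 0, 0, 0, 1, 0, 0, -0.96, 0, 0, 0, 1, 0, 0, -0.96, 0, 0, 0, -1, 0, 0, -0.96, 0, 0, 0, -1, -0.38, 0.95, 0, 0, 0, 0, -1, -0.38, 0.95, 0, 0, 0, 0, -1, -0.38, 0.95, 0, 0, 0, 0, -1, 0, 0, 0, 0, 0, 0, -1]}}

```text
time: 12.38
position: [0.5378, 0.0052, 0.1323]
tool_rot: [0.989, 0.147, -0.0, 0.0]
ft_force: [-0.5, 0.8, -0.5]
grip_width: 0.0527
grip_force: 0.0
```

Run:
```python
from h import *
T,c=wr();i=robot.camera('wrist');cv2.imwrite('pics/w4.png',i);np.savez('w4.npz',T=T)
```

```text
(no output)
```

View pics/w4.png

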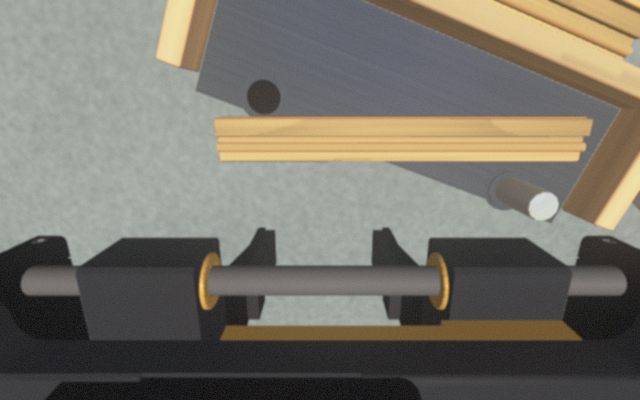

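Wrist view: the right end has gone in behind the post, the moulding still level from (216,118)/(220,160) to (591,118)/(581,160); post base (500,190), right cheek's front inner corner (566,208), cap (264,97).

Run:
```python
from m import *
show('w4.npz',(('Lf',(216,118),.022),('Rf',(591,119),.022),('Ln',(221,160),.016),('Rn',(580,160),.016),('post',(543,206),.052),('cap',(264,97),.002),('LcI',(193,70),.04),('RcI',(566,208),.04)))
```

```text
Lf [0.5742 0.1041] rack [-0.0246  0.143 ]
Rf [ 0.659  -0.1783] rack [ 0.0754 -0.1344]
Ln [0.5411 0.095 ] rack [-0.0572  0.1321]
Rn [ 0.6278 -0.1912] rack [ 0.045 -0.149]
post [ 0.5863 -0.1526] rack [ 0.0014 -0.1127]
cap [0.5997 0.0753] rack [0.0025 0.1156]
LcI [0.6044 0.1209] rack [0.0046 0.1614]
RcI [ 0.5888 -0.1801] rack [ 0.0054 -0.1401]
```

>>> {"fn": "jog_arm", "kwargs": {"motion": [0, 0, 0.95, 0, 0, 0, -1, 0, 0, 0.95, 0, 0, 0, -1, 0, 0, 0.95, 0, 0, 0, -1, 0.22, 0, 0, 0, 0, 0, -1, 0.24, 0, 0, 0, 0, 0, -1]}}

```text
time: 13.05
position: [0.5568, 0.013, 0.0191]
tool_rot: [0.989, 0.149, 0.0, 0.0]
ft_force: [-1.2, -0.8, -0.9]
grip_width: 0.0868
grip_force: 0.9
```

>>> {"fn": "jog_arm", "kwargs": {"motion": [0.21, 0.04, 0, 0, 0, 0.5, -1, 0.21, 0.03, 0, 0, 0, 0.5, -1, 0.21, 0.02, 0, 0, 0, 0.5, -1, 0.21, 0.02, 0, 0, 0, 0.5, -1, 0.21, 0.01, 0, 0, 0, 0.5, -1, 0.21, 0, 0, 0, 0, 0.5, -1, 0.21, -0.01, 0, 0, 0, 0.5, -1, 0.21, -0.01, 0, 0, 0, 0.5, -1, 0.21, -0.02, 0, 0, 0, 0.5, -1, 0.21, -0.03, 0, 0, 0, 0.5, -1, 0, 0, 0, 0, 0, 0, -1]}}

```text
time: 14.42
position: [0.642, 0.0221, 0.0207]
tool_rot: [1.0, -0.025, 0.002, 0.0]
ft_force: [0.3, 0.4, 0.1]
grip_width: 0.087
grip_force: 0.0
```

>>> {"fn": "jog_arm", "kwargs": {"motion": [-0.25, 0, 0.06, 0, 0, 0, -1, 0, 0.5, 0, 0, 0, 0, -1, 0, 0.5, 0, 0, 0, 0, -1, 0, 0.45, 0, 0, 0, 0.05, -1, 0.2, 0, 0, 0, 0, 0, -1, 0.1, 0, 0, 0, 0, 0, -1, 0.03, 0, 0, 0, 0, 0, -1, 0, 0, 0, 0, 0, 0, -1]}}

```text
time: 15.42
position: [0.6399, -0.0359, 0.0158]
tool_rot: [1.0, -0.027, -0.0, -0.0]
ft_force: [0.1, 0.5, -0.9]
grip_width: 0.087
grip_force: 0.0
```

>>> {"fn": "jog_arm", "kwargs": {"motion": [0.05, 0, 0, 0, 0, 0, -1, 0.05, 0, 0, 0, 0, 0, -1, 0, 0, 0, 0, 0, 0, -1]}}

```text
time: 15.8
position: [0.6408, -0.0358, 0.0158]
tool_rot: [1.0, -0.028, -0.003, -0.001]
ft_force: [-5.0, 1.0, 4.8]
grip_width: 0.0871
grip_force: 3.0
```

>>> {"fn": "jog_arm", "kwargs": {"motion": [0.04, 0, 0, 0, 0, 0, -1, 0, 0, 0, 0, 0, 0, -1]}}

```text
time: 16.05
position: [0.6409, -0.0358, 0.0158]
tool_rot: [1.0, -0.028, -0.005, -0.001]
ft_force: [-8.8, 0.4, 7.3]
grip_width: 0.0869
grip_force: 4.2
```

>>> {"fn": "jog_arm", "kwargs": {"motion": [-0.3, 0, 0, 0, 0, 0, -1, -0.4, 0, 0, 0, 0, 0, -1, 0, 0, -0.95, 0, 0, 0, -1, 0, 0, -0.95, 0, 0, 0, -1, -0.5, 0, -0.95, 0, 0, 0, -1, -0.5, 0, 0, 0, 0, 0, -1, 0, 0, 0, 0, 0, 0, -1]}}

```text
time: 16.92
position: [0.5766, -0.0329, 0.1305]
tool_rot: [1.0, -0.027, 0.0, 0.0]
ft_force: [0.3, 0.6, -0.5]
grip_width: 0.0869
grip_force: 0.0
```

Run:
```python
from h import *
T,c=wr();i=robot.camera('wrist');cv2.imwrite('pics/w5.png',i);np.savez('w5.npz',T=T)
```

```text
(no output)
```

View pics/w5.png

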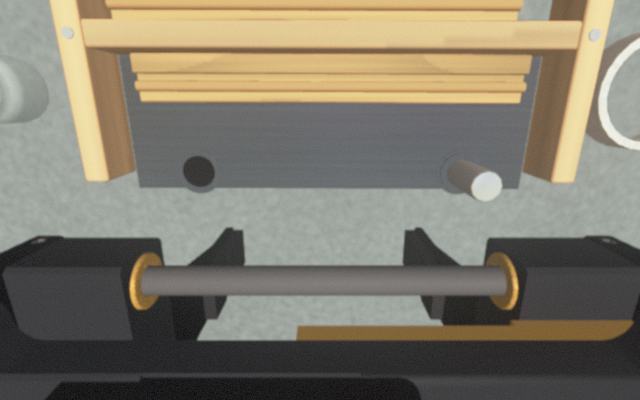

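The moulding lies in the bay against the rail, with its near edge at (141,102)–(520,103). I'll fit edges to check that it is flush.

Run:
```python
from m import *
i=cv2.imread('pics/w5.png');b=i.astype(float)
g=b[:,:,2]-b[:,:,0]  # wood is warm
def fit(r0,r1,c0,c1,sg):
    X=[];Y=[]
    for x in range(c0,c1,4):
        d=sg*np.diff(b[r0:r1,x-1:x+2].sum(2).mean(1));k=d.argmax();X.append(x);Y.append(r0+k+.5)
    p=np.polyfit(X,Y,1)
    for _ in range(3):
        e=np.abs(np.polyval(p,X)-Y);m=e<max(.8,1.5*np.median(e));p=np.polyfit(np.array(X)[m],np.array(Y)[m],1)
    return p,m.mean()
n,a=fit(94,112,160,505,-1);r,bq=fit(40,60,150,520,-1);mth,_=fit(178,196,160,430,1)
print(n,a,r,bq,mth)
P=lambda p,x:(x,np.polyval(p,x))
show('w5.npz',(('near L',P(n,150),.016),('near R',P(n,510),.016),('rail L',P(r,150),.04),('rail R',P(r,510),.04),('mouth L',P(mth,150),0),('mouth R',P(mth,510),0),('end L',(131,56),.022),('end R',(532,56),.022)))
```

```text
[5.69583180e-03 9.97796935e+01] 0.9885057471264368 [4.39271207e-03 4.59354609e+01] 0.978494623655914 [1.22110382e-16 1.87500000e+02]
near L [0.6608 0.0989] rack [0.0622 0.1424]
near R [ 0.6435 -0.1841] rack [ 0.0603 -0.1411]
rail L [0.6953 0.0794] rack [0.0977 0.1248]
rail R [ 0.6806 -0.1671] rack [ 0.0964 -0.1221]
mouth L [0.5872 0.1223] rack [-0.0126  0.1618]
mouth R [ 0.5691 -0.2006] rack [-0.0131 -0.1615]
end L [0.6929 0.1034] rack [0.094  0.1487]
end R [ 0.6764 -0.1937] rack [ 0.0936 -0.1488]
```

Run:
```python
from h import *
a=cv2.imread('pics/top0.png').astype(int);b=robot.camera('top').astype(int)
for n,(x,y) in dict(tape=(402,150),jar=(252,142),loupe=(253,252),blower=(439,158),foc=(193,150),sq=(205,255),brush=(378,232)).items():
    print(n,np.abs(a-b)[y-18:y+18,x-18:x+18].mean().round(1))
print(robot.hand_in())
```

```text
tape 2.8
jar 2.8
loupe 84.4
blower 2.5
foc 2.3
sq 11.2
brush 14.3
the job is handed in; nothing more can be done
None
```

The moulding is in the front bay with its far side against the back rail, flat to within about 0.5 mm by image fit, and I handed the job in at about 17 s. The tape, jar, blower and focuser look unmoved in the top view. That view did not confirm the loupe, brush and square (picture changes there, probably the arm in the way), though no planned push went near them.

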